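# Lay a mould insert in its pocket, moulding face up

### The job

Lay the mould insert that stands on end on the bench down into the rectangular pocket of the steel mould plate, with its hollow copper moulding face up and its plain aluminium back flat on the pocket floor, fully home. Lower it in gently, without letting it topple or drop, and leave the pot, can, hammer and wooden block where they are.

Things in the scene. Friction and masses are not known exactly. Their poses are not given: they have to be found in the camera images.
- insert: Loose mould insert, block 100 x 50 x 44 mm, 0.5 kg, standing on a short end at the start, face towards the robot or up to sideways. Origin: centre of that end. x points out of the copper moulding face, y along the 50 mm width, z along the 100 mm length. It reaches x -22..22, y -25..25, z 0..100 mm. Front 18 mm copper, hollow 72 x 26 mm; rest aluminium. Sides y = -25, 25: flat, solid, good to grip.
- insert_face (a point): Centre of the insert's copper moulding face, at the level of its rim (x +22, z 50 mm in the insert's frame); axes as the insert's.
- insert_back (a point): Centre of the insert's plain aluminium back (x -22, z 50 mm in the insert's frame); axes as the insert's.
- plate: Steel mould plate, fixed, 180 (x) x 130 (y) x 40 mm high, flat top. Origin: centre of its underside. In its middle a blind pocket 106 (x) x 56 (y) mm, 14 mm deep, 2 mm chamfer at the mouth; its long side points roughly away from the robot. The insert laid flat in it has 3 mm of play each side and stands 30 mm proud; either end may point either way.
- pocket_floor (a point): Centre of the pocket's floor, 26 mm above the bench, 14 mm below the plate's top; axes as the plate's.
- pot: Bystander: open dark steel pot, 110 mm across, 80 mm high; origin at the centre of its underside.
- can: Bystander: closed can, 74 mm across, 110 mm high; origin at the centre of its underside.
- hammer: Bystander: hammer lying on the bench, its length along its own x; origin at its middle, underside.
- woodblock: Bystander: light wooden block 110 x 50 x 30 mm; origin at the centre of its underside.
Not all that is in view belongs to the job. Of the things that look like the insert, the largest one is meant.

How it is judged:
At the end, for the whole second after the job is handed in: The insert lies at rest in the pocket, copper moulding face up (within 0.06 rad of level), its length along the pocket (within 0.15 rad), the middle of its back within 6 mm sideways of the middle of the pocket floor and no more than 3 mm above it, with nothing touched by the robot (angle between insert's own x axis and vertical below 0.06 rad and horizontal distance between insert_back and pocket_floor below 0.006 m and z of insert_back in the frame of pocket_floor below 0.003 m and angle between the z axis of insert and the x axis of plate, either way round below 0.15 rad and linear speed of insert below 0.02 m/s).
It fails at once if the insert topples or falls over (it turns faster than 8 rad/s) (angular speed of insert above 8 rad/s).
It fails at once if the insert is dropped (it moves faster than 0.55 m/s with no finger on it: a fall of more than about 15 mm) (contact force between the fingers and insert below 0.05 N and linear speed of insert above 0.55 m/s).
It fails at once if the pot, can, hammer or wooden block is moved by more than 20 mm (distance of any of pot, can, hammer, woodblock from where it was at the start of the episode above 0.02 m).
It also fails if it takes over 40 s, if anything falls off the work surface, if the arm or the gripper's body presses on something with over 40 N, if the wrist force passes 120 N, or if a joint passes its speed limit or range.

### The arm

A 6-joint arm with a two-finger parallel gripper is mounted at the origin on the work surface. World frame = base frame: x ahead of the robot, y to its left, z up, the work surface at z = 0. Lengths are in m, angles in rad, forces in N, time in s.
With the tool pointing down it reaches from about 0.325 to 0.775 m from the base axis. Payload 9.3 kg.
Tool frame: the origin (TCP) lies at the centre of the arm's flange, where the gripper is bolted on; the fingertips stand bot.tip_extent ahead of it and the grasp point (between the pads) lies 155 mm ahead of it (bot.tip_extent is the distance from the TCP to the fingertips, in m); x points along the fingers, y is the direction in which the jaws open and shut, and the axes are right-handed (so a half turn about x gives the same grasp; the last joint's range is limited). The gripper opens to 85 mm and grips with 20 to 120 N. Pads are 22 mm wide; open, the fingers measure 114 mm over their backs; the gripper's body (76 mm by 85 mm) begins 54 mm behind the grasp point. The pads swing forward as they close: fully open they stand 13 mm farther back than shut.
Start: joints at [1.088, 0.259, 0.021, 1.334, 0, 1.418], TCP at [0.178, 0.52, 0.405] pointing down, gripper open.
Joint ranges: [-3.04, 3.04], [-0.91, 1.82], [-1.04, 1.36], [-1.92, 1.95], [-1.52, 1.45], [-3.14, 3.14]. Speed limits (rad/s): [2.22, 2.22, 2.79, 3.14, 3.14, 3.14].

### API

Orientations are given as a unit quaternion [x, y, z, w].
In Python, from station import observe, vision, finish_job, bot gives the robot as it stands.
- The arm moves only by the tool jog_arm, never from a script. Its argument "plan" is a list of rows, each a list of 7 numbers: the shift along the tool's x, y, z in mm, then the turn, a rotation vector about the tool's x, y, z in rad, then the closure, from 0 (fully open) to 1 (shut). In form: [[tx, ty, tz, rx, ry, rz, claw], ...]. A call has 1 to 12 rows; each row shifts and turns the commanded pose from where the row before left it, along the tool's axes as they then stand; what a row does not reach is not made up. A row lasts 1/10 s, in which the tool goes at most 50 mm and 8.59 degrees, less where a joint would pass 70% of its speed; a pose out of reach is approached as far as the arm can. A call with a gripper value outside its range is refused whole. The fingers move at their own pace and stop on an object; "force" is the grip in N (left out, the last holds). Time passes only in rows, so rows that do not move let the fingers close. It gives the time, the measured TCP pose, the force and the opening at its end, in the units of the state.
- observe(): the state, without advancing time (a new reading comes with each control period).
- vision.camera(name): name is "scene" or "top" or "wrist"; returns a dict with "image" (384x512x3 uint8, red, green, blue), "intrinsics" (3x3 intrinsics, pixels), "k1" (the pictures are not rectified: a ray, as slopes to the right and down, at radius r is drawn at 1 + k1 r^2 times it, then the intrinsics apply), "R" (3x3) and "t" (3): a world point X has camera coordinates R X + t. Camera axes: x right, y down, z forward; pixel columns grow to the right and rows downward; lengths in m; the calibration is good to about 2 mm. A picture is of the moment at which its call begins. There is no depth.
- finish_job(): hands the job in, once; it reports no verdict.
The state is a dict: "t": time; "joint_pos": joint angles; "qvel": joint speeds; "effort": joint torques, N m; "position": TCP position; "orientation": TCP orientation; "contact_force": force on the tool from outside, world axes, zero at the start; "wrist_torque": the same for the moment, N m; "gripper_width": finger opening in m.
Only numpy, scipy, OpenCV 4.12 (cv2) and the standard library are available. Lean on these libraries where they do the work, as an engineer would, in place of code of your own. Each camera call takes 0.05 s, during which the arm holds its last target. There are 200 camera calls.

## Working session

There is one attempt and no reset: what is moved stays moved. The work goes in short steps, Python scripts to look and compute and a tool call to move; the robot and the scene stay as the last step left them, time stands still between calls to the robot, and variables do not carry over. Pictures are saved under pics/ and viewed, about 8 in all and at most 12, crops included, and the job is handed in when it is done.

Besides the shell and the picture viewer there is one more tool, called after ">>>" by a JSON object that holds its "op" and its "data", one argument or row to a line. jog_arm: Moves the arm, as the interface text tells. Its arguments: {"type":"object","properties":{"plan":{"type":"array","items":{"type":"array","items":{"type":"number"}}},"force":{"type":"number"}},"required":["plan"]}

```bash
mkdir -p pics; ls
python3 - <<'E'
from station import observe, vision, bot
import cv2,numpy as np
s=observe();print(s['t'],s['position'],s['orientation'],bot.tip_extent)
a=[]
for n in('scene','top'):
    c=vision.camera(n);cv2.imwrite(f'pics/{n}0.png',c['image'][:,:,::-1]);np.savez(f'{n}0.npz',**c)
    print(n,c['intrinsics'].tolist(),c['k1'],c['R'].round(4).tolist(),c['t'].round(4).tolist())
E
```

```text
pics
0.0 [0.1780876  0.52029958 0.40407596] [ 0.11562234  0.69765873 -0.11651104  0.69737289] 0.1734
scene [[380.9447457380407, 0.0, 259.45667268312366], [0.0, 380.9447457380407, 196.7592950245158], [0.0, 0.0, 1.0]] -0.07182724802929316 [[-0.8028, 0.5962, -0.009], [0.4575, 0.6063, -0.6504], [-0.3823, -0.5263, -0.7595]] [0.41, -0.2454, 1.4621]
top [[434.349026155686, 0.0, 255.30818900298485], [0.0, 434.349026155686, 188.77616106340153], [0.0, 0.0, 1.0]] -0.03403780103950693 [[0.0045, -0.9997, 0.0233], [-0.997, -0.0063, -0.0776], [0.0777, -0.0229, -0.9967]] [0.0249, 0.5534, 1.5274]
```

View pics/scene0.png

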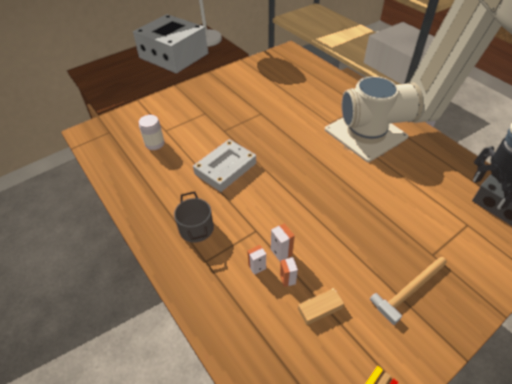

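View pics/top0.png

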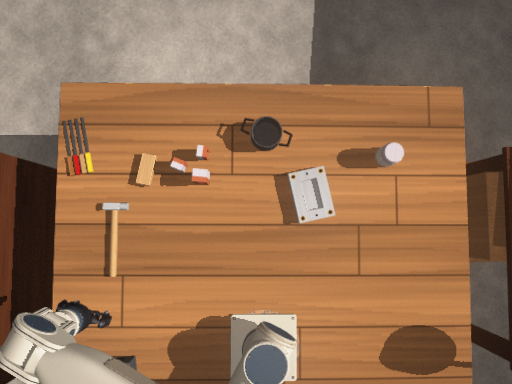

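The scene view shows three insert-like blocks at (282,242), (258,260) and (289,271). In the top view they are at (201,176), (202,152) and (178,164). The plate is at top (311,194). The tallest block, at scene (282,242), looks like the one meant. I'll confirm it in one enlarged crop.

```bash
python3 - <<'E'
import cv2,numpy as np
s=cv2.imread('pics/scene0.png')[215:290,235:310];t=cv2.imread('pics/top0.png')
a=cv2.resize(s,(400,400),interpolation=3)
b=cv2.resize(t[135:195,160:220],(400,400),interpolation=3)
cv2.imwrite('pics/crop1.png',np.hstack([a,b]))
E
cat > h.py <<'E'
import numpy as np,cv2
from scipy.spatial.transform import Rotation as Ro
def proj(c,X):
    p=np.atleast_2d(X)@c['R'].T+c['t'];s=p[:,:2]/p[:,2:]
    r2=(s**2).sum(1,keepdims=True);s=s*(1+c['k1']*r2)
    return s@c['intrinsics'][:2,:2].T+c['intrinsics'][:2,2]
def rays(c,uv):
    uv=np.float64(np.atleast_2d(uv))[:,None]
    s=cv2.undistortPoints(uv,c['intrinsics'],np.array([float(c['k1']),0,0,0]))[:,0]
    d=np.c_[s,np.ones(len(s))]@c['R'];return -c['R'].T@c['t'],d
def onz(c,uv,z):
    o,d=rays(c,uv);return o+d*((z-o[2])/d[:,2:])
E
```

```text
(no output)
```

View pics/crop1.png

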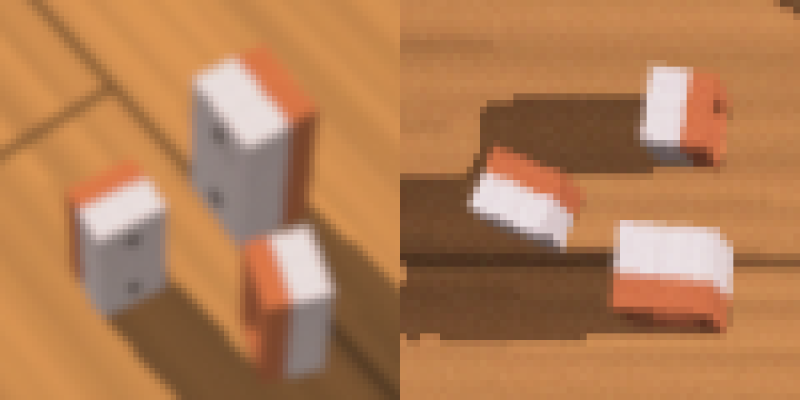

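The largest block, at top (201,176) / scene (282,242), is confirmed: it's the tallest and widest, and its copper faces the robot. Next I'll measure the insert and the plate.

```bash
cat > m.py <<'E'
from h import *
L=lambda n:dict(np.load(n+'0.npz'))
t=L('top');s=L('scene')
f=lambda u,v:(160+(u-400)/6.667-.5,135+v/6.667-.5)
c=onz(t,[f(614,222),f(718,228),f(722,316),f(612,305)],.1);print('insert top',c.round(3).tolist(),c.mean(0).round(4))
g=lambda u,v:(235+u*75/400-.5,215+v*75/400-.5)
c=onz(s,[g(193,75),g(290,140)if 0 else g(245,145),g(313,110),g(258,50)],.1);print('insert scene',c.round(3).tolist(),c.mean(0).round(4))
print('cam',rays(t,[0,0])[0])
im=t['image'];h=cv2.cvtColor(im,cv2.COLOR_RGB2HSV)
m=((h[...,1]<60)&(h[...,2]>110)).astype(np.uint8);m[:, :270]=0;m[:,350:]=0;m[:150]=0;m[240:]=0
m=cv2.morphologyEx(m,cv2.MORPH_CLOSE,np.ones((5,5)))
cs=max(cv2.findContours(m,0,1)[0],key=cv2.contourArea)
b=cv2.boxPoints(cv2.minAreaRect(cs));w=onz(t,b,.04)
print('plate',b.tolist(),w.round(3).tolist(),w.mean(0),np.linalg.norm(w-np.roll(w,1,0),axis=1))
for i in range(4):
    d=w[i]-w[i-1];print(np.degrees(np.arctan2(d[1],d[0])))
E
python3 m.py
```

```text
insert top [[0.617, 0.246, 0.1], [0.614, 0.193, 0.1], [0.569, 0.191, 0.1], [0.575, 0.246, 0.1]] [0.5938 0.219  0.1   ]
insert scene [[0.614, 0.193, 0.1], [0.62, 0.243, 0.1], [0.579, 0.247, 0.1], [0.577, 0.201, 0.1]] [0.5976 0.221  0.1   ]
cam [0.43284552 0.06335334 1.56474611]
plate [[286.86517333984375, 173.4157257080078], [323.38201904296875, 164.98875427246094], [334.85955810546875, 214.72471618652344], [298.34271240234375, 223.1516876220703]] [[0.607, -0.083, 0.04], [0.638, -0.213, 0.04], [0.462, -0.253, 0.04], [0.432, -0.123, 0.04]] [ 0.53464611 -0.16802109  0.04      ] [0.17985597 0.1337939  0.18062367 0.13272165]
12.918652847678873
-76.56167129620239
-167.4199754509683
103.11246460612305
```

```bash
cat > p.py <<'E'
from h import *
from station import observe
def Rt(yaw,pitch,sgn):
    """tool x forward at yaw, pitched down by pitch (deg); tool y horizontal"""
    a,b=np.radians([yaw,pitch]);f=np.array([np.cos(a),np.sin(a),0]);z=np.array([0,0,1.])
    x=f*np.cos(b)-z*np.sin(b);y=sgn*np.cross(z,f);return np.c_[x,y,np.cross(x,y)]
def plan(Ps,claw,cur=None):
    """Ps: list of (pos of grasp point or TCP, R, n rows)"""
    s=observe();p=s['position'] if cur is None else cur[0];R=Ro.from_quat(s['orientation']).as_matrix() if cur is None else cur[1]
    for q,Q,n in Ps:
        rv=Ro.from_matrix(R.T@Q).as_rotvec();d=(np.array(q)-p)/n;A=R
        for k in range(n):
            print(np.r_[(R.T@d*1000).round(1),(rv/n).round(3),claw].tolist())
            R=R@Ro.from_rotvec((rv/n).round(3)).as_matrix();p=p+d
        print('--')
E
python3 - <<'E'
from p import *
s=observe();R=Ro.from_quat(s['orientation']).as_matrix();print(R.round(3))
for g in(1,-1):print(g,Ro.from_matrix(R.T@Rt(-5,15,g)).as_rotvec(),Ro.from_matrix(R.T@Rt(13,105,g)).as_rotvec())
Q=Rt(-5,15,1)
if np.linalg.norm(Ro.from_matrix(R.T@Q).as_rotvec())>np.linalg.norm(Ro.from_matrix(R.T@Rt(-5,15,-1)).as_rotvec()):Q=Rt(-5,15,-1)
g=np.array([.596,.221,.065])-.014*np.array([.996,-.087,0]);T=g-.155*Q[:,0];print(T,T-.11*Q[:,0])
plan([([.30,.35,.36],Q,12),(T-.11*Q[:,0],Q,6)],0)
E
```

```text
[[-0.001  0.324  0.946]
 [-0.001  0.946 -0.324]
 [-1.    -0.001 -0.   ]]
1 [-0.20604915 -1.30253371  0.1596975 ] [-0.55361582  0.25445388 -0.07175564]
-1 [2.33363854 0.21962459 1.79131432] [ 2.56584599 -0.09505735 -0.33708448]
[0.43290722 0.23526683 0.10511695] [0.3270597  0.24452729 0.13358705]
[3.7, -10.1, 14.2, -0.017, -0.109, 0.013, 0.0]
[5.1, -10.4, 13.6, -0.017, -0.109, 0.013, 0.0]
[6.4, -10.7, 12.8, -0.017, -0.109, 0.013, 0.0]
[7.6, -11.0, 11.8, -0.017, -0.109, 0.013, 0.0]
[8.6, -11.3, 10.7, -0.017, -0.109, 0.013, 0.0]
[9.6, -11.6, 9.5, -0.017, -0.109, 0.013, 0.0]
[10.4, -11.9, 8.2, -0.017, -0.109, 0.013, 0.0]
[11.1, -12.2, 6.9, -0.017, -0.109, 0.013, 0.0]
[11.6, -12.4, 5.4, -0.017, -0.109, 0.013, 0.0]
[11.9, -12.6, 3.9, -0.017, -0.109, 0.013, 0.0]
[12.1, -12.9, 2.4, -0.017, -0.109, 0.013, 0.0]
[12.1, -13.0, 0.9, -0.017, -0.109, 0.013, 0.0]
--
[15.5, -17.0, -35.0, 0.0, 0.001, 0.001, 0.0]
[15.5, -17.0, -35.0, 0.0, 0.001, 0.001, 0.0]
[15.5, -17.0, -35.0, 0.0, 0.001, 0.001, 0.0]
[15.5, -17.1, -34.9, 0.0, 0.001, 0.001, 0.0]
[15.6, -17.1, -34.9, 0.0, 0.001, 0.001, 0.0]
[15.6, -17.1, -34.9, 0.0, 0.001, 0.001, 0.0]
--
```

>>> {"op": "jog_arm", "data": {
  "plan": [
    [4,-10,14,-0.017,-0.109,0.013,0],
    [5,-10,14,-0.017,-0.109,0.013,0],
    [6,-11,13,-0.017,-0.109,0.013,0],
    [8,-11,12,-0.017,-0.109,0.013,0],
    [9,-11,11,-0.017,-0.109,0.013,0],
    [10,-12,9,-0.017,-0.109,0.013,0],
    [10,-12,8,-0.017,-0.109,0.013,0],
    [11,-12,7,-0.017,-0.109,0.013,0],
    [12,-12,5,-0.017,-0.109,0.013,0],
    [12,-13,4,-0.017,-0.109,0.013,0],
    [12,-13,2,-0.017,-0.109,0.013,0],
    [12,-13,1,-0.017,-0.109,0.013,0]
  ]
}}

```text
t: 1.3
position: [0.296, 0.3579, 0.3596]
orientation: [0.01, 0.154, -0.047, 0.987]
contact_force: [1.1, 1.6, 0.6]
gripper_width: 0.0855
```

Run:
```python
from p import *
s=observe();R=Ro.from_quat(s['orientation']).as_matrix();print(R.round(3),s['position'],s['joint_pos'])
Q=Rt(-5,15,1)
g=np.array([.596,.221,.065])-.014*np.array([.996,-.087,0]);T=g-.155*Q[:,0];print(T-.09*Q[:,0])
plan([(T-.09*Q[:,0],Q,8)],0)
```

```text
[[ 0.948  0.095  0.303]
 [-0.089  0.995 -0.035]
 [-0.305  0.006  0.952]] [0.29603852 0.35792298 0.35964725] [ 0.90949452  0.02373457 -0.77139804 -0.25857512 -0.93246734  0.45211729]
[0.3463047  0.24284357 0.12841067]
[16.0, -13.9, -25.1, -0.001, -0.006, 0.001, 0.0]
[15.9, -13.9, -25.2, -0.001, -0.006, 0.001, 0.0]
[15.7, -13.9, -25.3, -0.001, -0.006, 0.001, 0.0]
[15.5, -13.9, -25.5, -0.001, -0.006, 0.001, 0.0]
[15.4, -13.9, -25.6, -0.001, -0.006, 0.001, 0.0]
[15.2, -13.8, -25.7, -0.001, -0.006, 0.001, 0.0]
[15.0, -13.8, -25.8, -0.001, -0.006, 0.001, 0.0]
[14.9, -13.8, -25.9, -0.001, -0.006, 0.001, 0.0]
--
```

>>> {"op": "jog_arm", "data": {
  "plan": [
    [16,-14,-25,0,-0.006,0,0.15],
    [16,-14,-25,0,-0.006,0,0.15],
    [16,-14,-25,0,-0.006,0,0.15],
    [16,-14,-25,0,-0.006,0,0.15],
    [15,-14,-26,0,-0.006,0,0.15],
    [15,-14,-26,0,-0.006,0,0.15],
    [15,-14,-26,0,-0.006,0,0.15],
    [15,-14,-26,0,-0.006,0,0.15],
    [0,0,0,0,0,0,0.15]
  ]
}}

```text
t: 2.2
position: [0.3799, 0.3073, 0.1662]
orientation: [0.006, 0.16, -0.074, 0.984]
contact_force: [-0.8, -0.2, -0.4]
gripper_width: 0.0724
```

Run:
```python
from p import *
from station import vision
s=observe();R=Ro.from_quat(s['orientation']).as_matrix();print(R.round(3),s['position'],s['joint_pos'])
c=vision.camera('wrist');np.savez('wrist0.npz',**c);cv2.imwrite('pics/w1.png',c['image'][:,:,::-1])
print(R.T@(-c['R'].T@c['t']-s['position']),(c['R']@R).round(2))
```

```text
[[ 0.938  0.148  0.314]
 [-0.145  0.989 -0.035]
 [-0.316 -0.013  0.949]] [0.37990887 0.30731231 0.1662022 ] [ 0.68398722  0.48087834 -1.04060042 -1.06007214 -0.7819374   0.32375795]
[ 0.03020001 -0.00063346 -0.08419189] [[ 0.    1.    0.  ]
 [-0.32  0.    0.95]
 [ 0.95 -0.    0.32]]
```

View pics/w1.png

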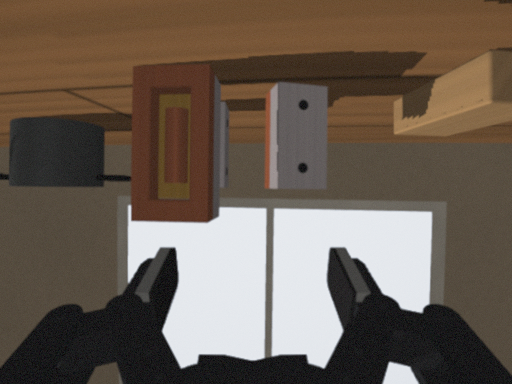

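The wrist view shows the insert's copper face at (132–212, 65–220), 40 mm or so left of the jaw axis. The arm stopped short because joint 3 is at its limit of -1.04. I'll fit a simple kinematic model to see which pitch can be reached.

```bash
cat > k.py <<'E'
from p import *
from scipy.optimize import least_squares
D=[([1.088,.259,.021,1.334,0,1.418],[.1780876,.52029958,.40407596]),
([0.90949452,0.02373457,-0.77139804,-0.25857512,-0.93246734,0.45211729],[0.29603852,0.35792298,0.35964725]),
([0.68398722,0.48087834,-1.04060042,-1.06007214,-0.7819374,0.32375795],[0.37990887,0.30731231,0.1662022])]
LO=np.array([-3.04,-.91,-1.04,-1.92,-1.52,-3.14]);HI=np.array([3.04,1.82,1.36,1.95,1.45,3.14])
def fk(j,P):
    a,b,c,h,o,L1,L2,d=P;e=c+j[1]-j[2];ph=j[1]-j[2]+j[3]
    w=np.array([o+a*np.sin(j[1])+b*np.cos(e)+L1*np.cos(ph),d,h+a*np.cos(j[1])-b*np.sin(e)-L1*np.sin(ph)])
    x=np.array([np.cos(j[4])*np.cos(ph),np.sin(j[4]),-np.cos(j[4])*np.sin(ph)])
    Z=Ro.from_euler('z',j[0]).as_matrix();return Z@(w+L2*x),Z@x
def fit(D,p0=[.3,.3,0,.2,0,.05,.1,0]):
    f=lambda P:np.r_[np.concatenate([(fk(j,P)[0]-p)*1000 for j,p in D]),(P-p0)*3]
    return least_squares(f,p0)
def ik(p,x,P):
    best=None
    for s in([.5,.5,-.7,-.5,-.5,0],[.3,.2,0,1,0,0],[-.2,.5,-.5,1.2,0,0]):
        r=least_squares(lambda j:np.r_[(fk(np.r_[j,0],P)[0]-p)*10,fk(np.r_[j,0],P)[1]-x],s[:5],bounds=(LO[:5],HI[:5]))
        if best is None or r.cost<best.cost:best=r
    e=(fk(np.r_[best.x,0],P)[0]-p)*1000;return best.x.round(2),e.round(0),np.degrees(np.arccos(min(1,fk(np.r_[best.x,0],P)[1]@x))).round(1)
E
python3 - <<'E'
from k import *
for p0 in([.3,.3,0,.2,0,.05,.1,0],[.35,.3,.0,.25,0,.1,.1,0],[.4,.3,1.2,.2,0,.1,.1,0],[.35,.35,.6,.3,0,.0,.1,0]):
    r=fit(D,p0);P=r.x;print(P.round(3),r.cost, max(np.abs(r.fun[:9])))
    for al in(15,25,30,35,45):
        Q=Rt(-5,al,1);g=np.array([.582,.222,.065])
        print(al,*[ik(g-(.155+k)*Q[:,0],Q[:,0],P) for k in(0,.07)])
E
```

```text
[ 0.584  0.399 -0.074  0.128  0.     0.102  0.122  0.084] 0.5033039580935234 0.030481940772375538
15 (array([ 0.48,  0.6 , -1.04, -1.1 , -0.65]), array([8., 8., 3.]), np.float64(12.4)) (array([ 0.6 ,  0.45, -1.04, -0.72, -0.81]), array([ 7., 11.,  5.]), np.float64(20.3))
25 (array([ 0.43,  0.51, -1.04, -1.  , -0.49]), array([2., 2., 1.]), np.float64(3.1)) (array([ 0.54,  0.34, -1.04, -0.68, -0.6 ]), array([4., 5., 3.]), np.float64(9.1))
30 (array([ 0.41,  0.46, -1.02, -0.89, -0.43]), array([0., 0., 0.]), np.float64(0.0)) (array([ 0.5 ,  0.3 , -1.04, -0.68, -0.51]), array([1., 1., 1.]), np.float64(2.8))
35 (array([ 0.4 ,  0.39, -0.95, -0.67, -0.39]), array([-0.,  0.,  0.]), np.float64(0.0)) (array([ 0.47,  0.24, -0.99, -0.55, -0.45]), array([0., 0., 0.]), np.float64(0.0))
45 (array([ 0.37,  0.32, -0.81, -0.29, -0.32]), array([ 0.,  0., -0.]), np.float64(0.0)) (array([ 0.42,  0.17, -0.82, -0.14, -0.35]), array([-0., -0.,  0.]), np.float64(0.0))
[ 0.585  0.399 -0.074  0.128  0.     0.103  0.122  0.084] 0.41763713838983446 0.023048212891507713
15 (array([ 0.48,  0.6 , -1.04, -1.1 , -0.65
[... 2017 characters left out ...]
 np.float64(20.2))
25 (array([ 0.43,  0.51, -1.04, -1.  , -0.49]), array([2., 2., 1.]), np.float64(3.0)) (array([ 0.54,  0.34, -1.04, -0.68, -0.6 ]), array([4., 5., 3.]), np.float64(9.1))
30 (array([ 0.41,  0.46, -1.02, -0.89, -0.43]), array([0., 0., 0.]), np.float64(0.0)) (array([ 0.5 ,  0.3 , -1.04, -0.68, -0.51]), array([1., 1., 1.]), np.float64(2.8))
35 (array([ 0.4 ,  0.39, -0.95, -0.67, -0.39]), array([-0., -0.,  0.]), np.float64(0.0)) (array([ 0.47,  0.24, -0.99, -0.55, -0.45]), array([0., 0., 0.]), np.float64(0.0))
45 (array([ 0.37,  0.32, -0.81, -0.29, -0.32]), array([0., 0., 0.]), np.float64(0.0)) (array([ 0.42,  0.17, -0.82, -0.14, -0.35]), array([-0., -0.,  0.]), np.float64(0.0))
```

Run:
```python
from k import *
c=dict(np.load('wrist0.npz'))
w=np.r_[onz(c,[(132.5,66),(210,64.5)],0),onz(c,[(133.5,219.5),(208.5,221.5)],.1)];print(w.round(4).tolist())
for i in(0,2):
    d=w[i+1]-w[i];print('yaw',np.degrees(np.arctan2(-d[0],d[1])),np.linalg.norm(d))
P=fit(D).x;f=np.array([np.cos(np.radians(-5)),np.sin(np.radians(-5)),0])
m=w[2:].mean(0);print('c from wrist',m+.022*f)
g=np.array([.596,.221,.055])-.0165*f
for al in(31,33,35):
    Q=Rt(-5,al,1);print(al,*[ik(g-(.155+k)*Q[:,0],Q[:,0],P) for k in(0,.04,.07)])
    R=Rt(13,90+al,1);e=np.array([.535,-.168,.0645+.003]);print(ik(e-.155*R[:,0],R[:,0],P))
```

```text
[[0.5725, 0.197, 0.0], [0.5773, 0.2475, 0.0], [0.579, 0.1957, 0.1], [0.5817, 0.2466, 0.1]]
yaw -5.467605415726373 0.05079780281683163
yaw -3.0149827972293792 0.05106622060653075
c from wrist [0.60224511 0.21923216 0.1       ]
31 (array([ 0.42,  0.47, -1.02, -0.88, -0.43]), array([0., 0., 0.]), np.float64(0.0)) (array([ 0.46,  0.38, -1.04, -0.79, -0.47]), array([1., 1., 0.]), np.float64(1.2)) (array([ 0.5 ,  0.31, -1.04, -0.67, -0.51]), array([1., 1., 1.]), np.float64(2.8))
(array([-0.32,  0.69,  0.15,  1.5 , -0.27]), array([ 0., -0., -0.]), np.float64(0.0))
33 (array([ 0.41,  0.44, -0.99, -0.8 , -0.41]), array([-0., -0.,  0.]), np.float64(0.0)) (array([ 0.45,  0.36, -1.02, -0.74, -0.44]), array([0., 0., 0.]), np.float64(0.0)) (array([ 0.49,  0.3 , -1.04, -0.67, -0.47]), array([0., 0., 0.]), np.float64(0.2))
(array([-0.32,  0.72,  0.17,  1.54, -0.28]), array([ 0., -0.,  0.]), np.float64(0.0))
35 (array([ 0.4 ,  0.42, -0.97, -0.71, -0.4 ]), array([ 0.,  0., -0.]), np.float64(0.0)) (array([ 0.44,  0.33, -1.  , -0.65, -0.43]), array([0., 0., 0.]), np.float64(0.0)) (array([ 0.48,  0.27, -1.01, -0.59, -0.45]), array([0., 0., 0.]), np.float64(0.0))
(array([-0.31,  0.74,  0.2 ,  1.57, -0.3 ]), array([ 0.,  0., -0.]), np.float64(0.0))
```

Run:
```python
from k import *
f=np.array([np.cos(np.radians(-4.5)),np.sin(np.radians(-4.5)),0])
g=np.array([.598,.220,.055])-.0165*f;Q=Rt(-4.5,34,1);T=g-.155*Q[:,0];print(T)
plan([(T-.07*Q[:,0],Q,6)],.15)
```

```text
[0.45344617 0.23137663 0.1416749 ]
[3.6, -11.4, 3.4, -0.003, 0.045, 0.011, 0.15]
[3.3, -11.4, 3.5, -0.003, 0.045, 0.011, 0.15]
[3.0, -11.5, 3.6, -0.003, 0.045, 0.011, 0.15]
[2.7, -11.5, 3.7, -0.003, 0.045, 0.011, 0.15]
[2.4, -11.6, 3.8, -0.003, 0.045, 0.011, 0.15]
[2.1, -11.6, 3.9, -0.003, 0.045, 0.011, 0.15]
--
```

>>> {"op": "jog_arm", "data": {
  "plan": [
    [4,-11,3,-0.003,0.045,0.011,0.15],
    [3,-11,4,-0.003,0.045,0.011,0.15],
    [3,-12,4,-0.003,0.045,0.011,0.15],
    [3,-12,4,-0.003,0.045,0.011,0.15],
    [2,-12,4,-0.003,0.045,0.011,0.15],
    [2,-12,4,-0.003,0.045,0.011,0.15],
    [0,0,0,0,0,0,0.15]
  ]
}}

```text
t: 2.95
position: [0.3956, 0.2348, 0.1856]
orientation: [0.014, 0.289, -0.038, 0.956]
contact_force: [0.3, -0.5, 0.4]
gripper_width: 0.0725
```

Run:
```python
from k import *
from station import vision
s=observe();print(s['position'],s['joint_pos'].round(2) if hasattr(s['joint_pos'],'round') else s['joint_pos'])
c=vision.camera('wrist');np.savez('wrist1.npz',**c);cv2.imwrite('pics/w2.png',c['image'][:,:,::-1])
f=np.array([np.cos(np.radians(-4.5)),np.sin(np.radians(-4.5)),0])
g=np.array([.598,.220,.055])-.0165*f;Q=Rt(-4.5,34,1);T=g-.155*Q[:,0];print(T)
plan([(T,Q,8)],.15)
```

```text
[0.39560232 0.23484964 0.18561282] [ 0.47  0.27 -1.03 -0.64 -0.45  0.33]
[0.45344617 0.23137663 0.1416749 ]
[9.0, 0.1, -0.6, -0.001, 0.001, 0.0, 0.15]
[9.0, 0.1, -0.5, -0.001, 0.001, 0.0, 0.15]
[9.0, 0.1, -0.5, -0.001, 0.001, 0.0, 0.15]
[9.0, 0.1, -0.5, -0.001, 0.001, 0.0, 0.15]
[9.0, 0.1, -0.5, -0.001, 0.001, 0.0, 0.15]
[9.0, 0.1, -0.5, -0.001, 0.001, 0.0, 0.15]
[9.0, 0.1, -0.5, -0.001, 0.001, 0.0, 0.15]
[9.0, 0.1, -0.5, -0.001, 0.001, 0.0, 0.15]
--
```

View pics/w2.png

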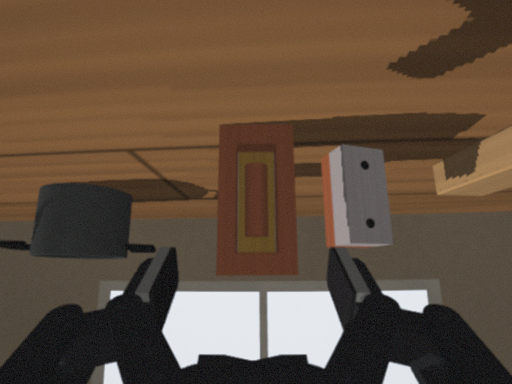

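The wrist view now shows the face centred between the fingers: columns 217–298, rows 124–275. I'll check the yaw and height from those corners, then close in.

Run:
```python
from k import *
c=dict(np.load('wrist1.npz'))
w=np.r_[onz(c,[(219,124.5),(294,123)],0),onz(c,[(217,275),(298,275)],.1)];print(w.round(4).tolist())
for i in(0,2):
    d=w[i+1]-w[i];print('yaw',np.degrees(np.arctan2(-d[0],d[1])),np.linalg.norm(d),w[i:i+2].mean(0))
```

```text
[[0.5725, 0.1974, 0.0], [0.575, 0.2487, 0.0], [0.5934, 0.1943, 0.1], [0.5586, 0.2465, 0.1]]
yaw -2.761404650029567 0.05130795813308054 [0.57373214 0.22306178 0.        ]
yaw 33.71748774248686 0.06268633003122011 [0.5760293  0.22039159 0.1       ]
```

>>> {"op": "jog_arm", "data": {
  "plan": [
    [9,0,-0.5,0,0,0,0.15],
    [9,0,-0.5,0,0,0,0.15],
    [9,0.5,-0.5,0,0,0,0.15],
    [9,0.5,-0.5,0,0,0,0.15],
    [9,0,-0.5,0,0,0,0.15],
    [9,0,-0.5,0,0,0,0.15],
    [9,0,-0.5,0,0,0,0.15],
    [9,0,-0.5,0,0,0,0.15],
    [0,0,0,0,0,0,0.25],
    [0,0,0,0,0,0,0.3]
  ],
  "force": 30
}}

```text
t: 4.0
position: [0.4537, 0.232, 0.14]
orientation: [0.013, 0.29, -0.038, 0.956]
contact_force: [-0.7, 0.0, -0.0]
gripper_width: 0.0598
```

>>> {"op": "jog_arm", "data": {
  "plan": [
    [0,0,0,0,0,0,0.4],
    [0,0,0,0,0,0,0.5],
    [0,0,0,0,0,0,0.6],
    [0,0,0,0,0,0,0.6]
  ]
}}

```text
t: 4.4
position: [0.4534, 0.2323, 0.1405]
orientation: [0.013, 0.29, -0.038, 0.956]
contact_force: [-4.2, 0.2, 1.8]
gripper_width: 0.0494
```

Run:
```python
from k import *
s=observe();R=Ro.from_quat(s['orientation']).as_matrix();print(s['position'],s['contact_force'],s['gripper_width'],s['position']+.155*R[:,0],np.degrees(np.arctan2(R[1,0],R[0,0])))
```

```text
[0.45342348 0.23225878 0.14050699] [-4.18095174  0.21458465  1.76165897] 0.04936041766673476 [0.58195193 0.22218052 0.05446128] -4.48354190644615
```

>>> {"op": "jog_arm", "data": {
  "plan": [
    [0,0,0,0,0,0,0.7],
    [0,0,0,0,0,0,0.7],
    [-1,0,1.7,0,0,0,0.7],
    [-2,0,3.5,0,0,0,0.7],
    [-5,0,8,0,0,0,0.7],
    [-11,0,17,0,0,0,0.7],
    [-14,0,21,0,0,0,0.7],
    [-14,0,21,0,0,0,0.7],
    [-14,0,21,0,0,0,0.7],
    [-14,0,21,0,0,0,0.7],
    [-5,0,8,0,0,0,0.7],
    [0,0,0,0,0,0,0.7]
  ],
  "force": 80
}}

```text
t: 5.6
position: [0.4549, 0.2314, 0.288]
orientation: [0.014, 0.289, -0.038, 0.957]
contact_force: [0.1, -0.3, -4.4]
gripper_width: 0.0491
```

```bash
cat > ins.py <<'E'
from k import *
# tool at grasp
Tp=np.array([0.45342348,0.23225878,0.14050699]);y0=np.radians(-4.483)
f=np.array([np.cos(y0),np.sin(y0),0]);z=np.array([0,0,1.])
Rg=np.array(Ro.from_quat([.013,.29,-.038,.956]).as_matrix())
Ri=np.c_[-f,np.cross(z,-f),z]
gp=Tp+.155*Rg[:,0]
X0=np.array([.5965,.221,0]);lat=np.cross(z,f);X0=X0-lat*(lat@(X0-gp))   # centred between the jaws
Rti=Rg.T@Ri; pti=Rg.T@(X0-Tp)          # insert in tool
back=np.array([-.022,0,.05])
def insert(s):
    R=Ro.from_quat(s['orientation']).as_matrix();return s['position']+R@pti,R@Rti
def tool_for(backpos,yaw):
    a=np.radians(yaw);Z=np.array([np.cos(a),np.sin(a),0]);X=np.array([0,0,1.])
    R=np.c_[X,np.cross(Z,X),Z];Rt_=R@Rti.T;o=backpos-R@back;return o-Rt_@pti,Rt_
E
python3 - <<'E'
from ins import *
s=observe();print(s['position'],s['contact_force'],s['gripper_width'],insert(s))
P=fit(D).x
c=np.array([.535,-.168])
for h in(.026,.10,.18):
    T,Q=tool_for(np.r_[c,h],13);print(T,Q[:,0],ik(T,Q[:,0],P), (T+Q[:,0]*.155)[2])
T,Q=tool_for(np.r_[c,.14],13)
plan([([.5,.03,.33],Q,24)],.7)
E
```

```text
[0.45493685 0.23143383 0.28799413] [ 0.06166291 -0.33915303 -4.39848133] 0.04909180261647237 (array([0.5983852 , 0.22028526, 0.14785797]), array([[-0.9968636 , -0.07909224, -0.00271557],
       [ 0.0790968 , -0.99686563, -0.00161608],
       [-0.00257924, -0.0018258 ,  0.99999501]]))
[ 0.62318194 -0.14761713  0.19151881] [-0.54138684 -0.12514682 -0.83140758] (array([-0.31,  0.73,  0.19,  1.55, -0.29]), array([ 0., -0., -0.]), np.float64(0.0)) 0.06265063571549323
[ 0.62318194 -0.14761713  0.26551881] [-0.54138684 -0.12514682 -0.83140758] (array([-0.31,  0.68,  0.29,  1.7 , -0.29]), array([ 0., -0., -0.]), np.float64(0.0)) 0.13665063571549318
[ 0.62318194 -0.14761713  0.34551881] [-0.54138684 -0.12514682 -0.83140758] (array([-0.31,  0.65,  0.43,  1.87, -0.29]), array([-0.,  0., -0.]), np.float64(0.0)) 0.2166506357154932
[1.1, -8.2, 2.9, -0.014, 0.065, 0.002, 0.7]
[0.9, -8.2, 2.9, -0.014, 0.065, 0.002, 0.7]
[0.7, -8.3, 2.8, -0.014, 0.065, 0.002, 0.7]
[0.5, -8.3, 2.7, -0.014, 0.065, 0.002, 0.7]
[0.3, -8.4, 2.6, -0.014, 0.065, 0.002, 0.7]
[0.2, -8.4, 2.5, -0.014, 0.065, 0.002, 0.7]
[-0.0, -8.4, 2.4, -0.014, 0.065, 0.002, 0.7]
[-0.2, -8.5, 2.3, -0.014, 0.065, 0.002, 0.7]
[-0.3, -8.5, 2.2, -0.014, 0.065, 0.002, 0.7]
[-0.5, -8.5, 2.0, -0.014, 0.065, 0.002, 0.7]
[-0.6, -8.6, 1.9, -0.014, 0.065, 0.002, 0.7]
[-0.8, -8.6, 1.7, -0.014, 0.065, 0.002, 0.7]
[-0.9, -8.6, 1.5, -0.014, 0.065, 0.002, 0.7]
[-1.0, -8.6, 1.3, -0.014, 0.065, 0.002, 0.7]
[-1.1, -8.6, 1.1, -0.014, 0.065, 0.002, 0.7]
[-1.2, -8.6, 0.9, -0.014, 0.065, 0.002, 0.7]
[-1.3, -8.7, 0.7, -0.014, 0.065, 0.002, 0.7]
[-1.3, -8.7, 0.5, -0.014, 0.065, 0.002, 0.7]
[-1.4, -8.7, 0.3, -0.014, 0.065, 0.002, 0.7]
[-1.4, -8.7, 0.1, -0.014, 0.065, 0.002, 0.7]
[-1.4, -8.7, -0.1, -0.014, 0.065, 0.002, 0.7]
[-1.4, -8.7, -0.3, -0.014, 0.065, 0.002, 0.7]
[-1.4, -8.6, -0.5, -0.014, 0.065, 0.002, 0.7]
[-1.4, -8.6, -0.7, -0.014, 0.065, 0.002, 0.7]
--
```

>>> {"op": "jog_arm", "data": {
  "plan": [
    [1,-8,3,-0.014,0.065,0.002,0.7],
    [1,-8,3,-0.014,0.065,0.002,0.7],
    [1,-8,3,-0.014,0.065,0.002,0.7],
    [0.5,-8,3,-0.014,0.065,0.002,0.7],
    [0,-8,3,-0.014,0.065,0.002,0.7],
    [0,-8.5,2.5,-0.014,0.065,0.002,0.7],
    [0,-8.5,2.5,-0.014,0.065,0.002,0.7],
    [0,-8.5,2,-0.014,0.065,0.002,0.7],
    [0,-8.5,2,-0.014,0.065,0.002,0.7],
    [-0.5,-8.5,2,-0.014,0.065,0.002,0.7],
    [-0.5,-8.5,2,-0.014,0.065,0.002,0.7],
    [-1,-8.5,2,-0.014,0.065,0.002,0.7]
  ]
}}

```text
t: 6.8
position: [0.4784, 0.1317, 0.3067]
orientation: [-0.048, 0.635, 0.005, 0.771]
contact_force: [0.1, 0.8, -3.4]
gripper_width: 0.0491
```

>>> {"op": "jog_arm", "data": {
  "plan": [
    [-1,-8.5,1.5,-0.014,0.065,0.002,0.7],
    [-1,-8.5,1,-0.014,0.065,0.002,0.7],
    [-1,-8.5,1,-0.014,0.065,0.002,0.7],
    [-1,-8.5,1,-0.014,0.065,0.002,0.7],
    [-1,-8.5,1,-0.014,0.065,0.002,0.7],
    [-1,-8.5,0.5,-0.014,0.065,0.002,0.7],
    [-1.5,-8.5,0,-0.014,0.065,0.002,0.7],
    [-1.5,-8.5,0,-0.014,0.065,0.002,0.7],
    [-1.5,-8.5,0,-0.014,0.065,0.002,0.7],
    [-1.5,-8.5,0,-0.014,0.065,0.002,0.7],
    [-1.5,-8.5,-0.5,-0.014,0.065,0.002,0.7],
    [-1.5,-8.5,-0.5,-0.014,0.065,0.002,0.7]
  ]
}}

```text
t: 8.0
position: [0.5015, 0.0328, 0.3272]
orientation: [-0.102, 0.878, 0.047, 0.466]
contact_force: [0.6, 0.0, -4.1]
gripper_width: 0.0489
```

Run:
```python
from ins import *
s=observe();p,R=insert(s);print(s['position'],s['contact_force'],s['gripper_width'],R.round(3),p+R@back)
T,Q=tool_for(np.r_[.535,-.168,.10],13)
plan([(T+[0,0,.05],Q,10)],.7)
```

```text
[0.50146989 0.03281365 0.32718659] [ 0.58027133  0.00464382 -4.07623337] 0.048886241249749766 [[ 0.004  0.225  0.974]
 [ 0.011 -0.974  0.225]
 [ 1.     0.01  -0.007]] [0.41256591 0.01052948 0.1623003 ]
[-3.2, -20.3, 7.3, -0.001, -0.001, 0.001, 0.7]
[-3.3, -20.3, 7.3, -0.001, -0.001, 0.001, 0.7]
[-3.3, -20.3, 7.3, -0.001, -0.001, 0.001, 0.7]
[-3.3, -20.3, 7.2, -0.001, -0.001, 0.001, 0.7]
[-3.3, -20.3, 7.2, -0.001, -0.001, 0.001, 0.7]
[-3.3, -20.3, 7.2, -0.001, -0.001, 0.001, 0.7]
[-3.3, -20.3, 7.2, -0.001, -0.001, 0.001, 0.7]
[-3.3, -20.3, 7.2, -0.001, -0.001, 0.001, 0.7]
[-3.3, -20.3, 7.2, -0.001, -0.001, 0.001, 0.7]
[-3.4, -20.3, 7.1, -0.001, -0.001, 0.001, 0.7]
--
```

>>> {"op": "jog_arm", "data": {
  "plan": [
    [-3,-20,7,0,0,0,0.7],
    [-3,-20,7,0,0,0,0.7],
    [-3,-20,7,0,0,0,0.7],
    [-3,-20,7,0,0,0,0.7],
    [-3,-20,7,0,0,0,0.7],
    [0,0,0,0,0,0,0.7]
  ]
}}

```text
t: 8.6
position: [0.5612, -0.0591, 0.3216]
orientation: [-0.101, 0.877, 0.046, 0.468]
contact_force: [0.2, -0.4, -4.3]
gripper_width: 0.0487
```

Run:
```python
from ins import *
from station import vision
o=[]
c=vision.camera('wrist');np.savez('wrist2.npz',**c);o.append(c['image'][:,:,::-1])
u=proj(c,[[.535,-.168,.04]]);print(u)
u=np.dstack
c=vision.camera('scene');np.savez('scene2.npz',**c)
uv=proj(c,[[.535,-.168,.04]])[0];print(uv)
x,y=uv.astype(int);k=c['image'][max(y-50,0):y+46,x-64:x+64,::-1];print(max(y-50,0),x-64)
cv2.imwrite('pics/w3.png',np.hstack([cv2.resize(o[0],(400,300)),cv2.resize(k,(400,300),interpolation=3)]))
```

```text
[[145.31993538 317.48389446]]
[224.74304212 159.60676146]
109 160
```

View pics/w3.png

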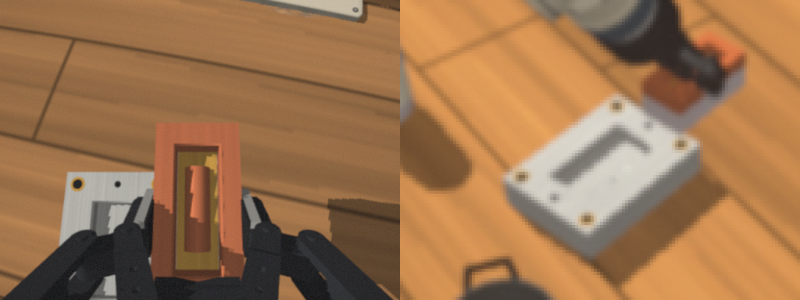

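The left wrist view shows the insert held with its copper face up at (155–242, 124–280), with the plate's corner screw at (77,184). The right scene view shows the plate's four screws at crop (617,105), (682,145), (587,218) and (521,177). I'll use the screws for a second fix on the pocket centre.

Run:
```python
from ins import *
c=dict(np.load('scene2.npz'));k=c['image'][109:205,160:288]
def screws(im,box,thr):
    x0,y0,x1,y1=box;h=cv2.cvtColor(im,cv2.COLOR_RGB2HSV)[y0:y1,x0:x1].astype(int)
    return h
pts=np.array([(617,105),(682,145),(587,218),(521,177)],float)
uv=np.c_[160+(pts[:,0]-400)/3.125-.5,109+pts[:,1]/3.125-.5]
# refine by saturation centroid
def refine(im,uv,r=3):
    S=cv2.cvtColor(im,cv2.COLOR_RGB2HSV)[...,1].astype(float);o=[]
    for u,v in uv:
        x,y=int(round(u)),int(round(v));w=S[y-r:y+r+1,x-r:x+r+1];w=np.clip(w-np.median(w)-10,0,None);g=np.mgrid[-r:r+1,-r:r+1]
        o.append((x+(w*g[1]).sum()/w.sum(),y+(w*g[0]).sum()/w.sum()))
    return np.array(o)
def rep(n,c,uv):
    w=onz(c,uv,.04);m=w.mean(0);L=(w[0]-w[3]+w[1]-w[2]) ;S=(w[1]-w[0]+w[2]-w[3])
    print(n,uv.round(1).tolist(),'\n',w.round(4).tolist(),m.round(4),'sides',[np.linalg.norm(w[i]-w[i-1]).round(4) for i in range(4)],[np.degrees(np.arctan2(v[1],v[0])).round(1) for v in(L,S)])
    return w
rep('scene raw',c,uv);w=rep('scene ref',c,refine(c['image'],uv))
t=dict(np.load('top0.npz'));ut=proj(t,w);rep('top ref',t,refine(t['image'],ut,3))
```

```text
scene raw [[228.9, 142.1], [249.7, 154.9], [219.3, 178.3], [198.2, 165.1]] 
 [[0.473, -0.2353, 0.04], [0.4523, -0.1349, 0.04], [0.5979, -0.1044, 0.04], [0.6223, -0.2003, 0.04]] [ 0.5364 -0.1687  0.04  ] sides [np.float64(0.1534), np.float64(0.1024), np.float64(0.1487), np.float64(0.0989)] [np.float64(-167.5), np.float64(102.9)]
scene ref [[228.5, 140.1], [250.4, 154.1], [219.3, 178.9], [197.1, 163.7]] 
 [[0.4681, -0.2454, 0.04], [0.4481, -0.137, 0.04], [0.5997, -0.1019, 0.04], [0.6219, -0.2087, 0.04]] [ 0.5345 -0.1732  0.04  ] sides [np.float64(0.1581), np.float64(0.1103), np.float64(0.1556), np.float64(0.1091)] [np.float64(-166.7), np.float64(101.1)]
top ref [[334.7, 213.0], [302.4, 218.0], [292.8, 176.3], [321.6, 169.8]] 
 [[0.468, -0.2519, 0.04], [0.4499, -0.1376, 0.04], [0.5968, -0.1041, 0.04], [0.6209, -0.2068, 0.04]] [ 0.5339 -0.1751  0.04  ] sides [np.float64(0.1595), np.float64(0.1158), np.float64(0.1507), np.float64(0.1056)] [np.float64(-165.3), np.float64(101.0)]
```

Run:
```python
from ins import *
s=observe()
T,Q=tool_for(np.r_[.5355,-.1683,.095],12.8);T2,_=tool_for(np.r_[.5355,-.1683,.050],12.8)
plan([(T+[0,0,.02],Q,8),(T2,Q,4)],.7)
```

```text
[1.5, -12.8, 7.4, -0.001, -0.0, 0.001, 0.7]
[1.5, -12.8, 7.3, -0.001, -0.0, 0.001, 0.7]
[1.5, -12.8, 7.3, -0.001, -0.0, 0.001, 0.7]
[1.5, -12.8, 7.3, -0.001, -0.0, 0.001, 0.7]
[1.5, -12.8, 7.3, -0.001, -0.0, 0.001, 0.7]
[1.5, -12.8, 7.3, -0.001, -0.0, 0.001, 0.7]
[1.4, -12.9, 7.3, -0.001, -0.0, 0.001, 0.7]
[1.4, -12.9, 7.3, -0.001, -0.0, 0.001, 0.7]
--
[13.5, 0.0, 9.1, 0.001, -0.001, 0.0, 0.7]
[13.5, 0.0, 9.1, 0.001, -0.001, 0.0, 0.7]
[13.5, 0.0, 9.0, 0.001, -0.001, 0.0, 0.7]
[13.5, 0.1, 9.0, 0.001, -0.001, 0.0, 0.7]
--
```

>>> {"op": "jog_arm", "data": {
  "plan": [
    [1.5,-13,7,-0.001,0,0.001,0.7],
    [1.5,-13,7,-0.001,0,0.001,0.7],
    [1.5,-13,7.5,-0.001,0,0.001,0.7],
    [1.5,-13,7.5,-0.001,0,0.001,0.7],
    [1.5,-13,7.5,-0.001,0,0.001,0.7],
    [1.5,-13,7.5,-0.001,0,0.001,0.7],
    [1.5,-12.5,7.5,0,0,0.001,0.7],
    [1.5,-12.5,7,0,0,0.001,0.7],
    [13,0,9,0,0,0,0.7],
    [13,0,9,0,0,0,0.7],
    [13,0,9,0,0,0,0.7],
    [12,0,8,0,0,0,0.7]
  ]
}}

```text
t: 9.9
position: [0.6243, -0.1478, 0.2178]
orientation: [-0.1, 0.877, 0.051, 0.467]
contact_force: [0.6, 0.3, -4.5]
gripper_width: 0.0487
```

>>> {"op": "jog_arm", "data": {
  "plan": [
    [0,0,0,0,0,0,0.7]
  ]
}}

```text
t: 10.0
position: [0.6239, -0.1476, 0.2167]
orientation: [-0.099, 0.878, 0.052, 0.466]
contact_force: [-1.2, 0.1, -3.7]
gripper_width: 0.0491
```

Run:
```python
from ins import *
from station import vision
s=observe();p,R=insert(s);print(s['position'],s['contact_force'],R.round(3),p+R@back)
o=[]
for n in('scene','top'):
    c=vision.camera(n);np.savez(n+'3.npz',**c);uv=proj(c,[[.535,-.168,.06]])[0]
    x,y=uv.astype(int);print(n,x-40,y-48);k=c['image'][y-48:y+48,x-40:x+40,::-1];o.append(cv2.resize(k,(400,480),interpolation=3))
cv2.imwrite('pics/h4.png',np.hstack(o))
c=vision.camera('wrist');np.savez('wrist3.npz',**c);cv2.imwrite('pics/h4w.png',c['image'][:,:,::-1])
```

```text
[ 0.62391356 -0.14757845  0.21670897] [-1.18021754  0.08289569 -3.73542444] [[ 0.006  0.225  0.974]
 [ 0.    -0.974  0.225]
 [ 1.    -0.001 -0.006]] [ 0.53467582 -0.16807658  0.05177127]
scene 184 107
top 271 145
```

View pics/h4.png

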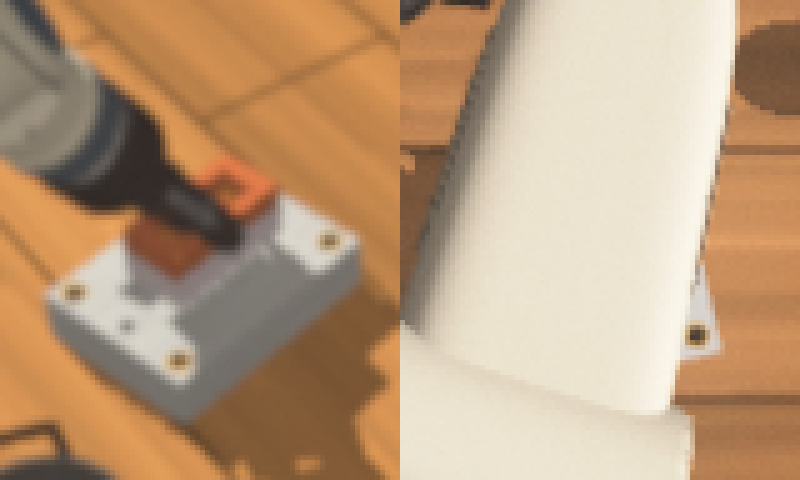

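View pics/h4w.png

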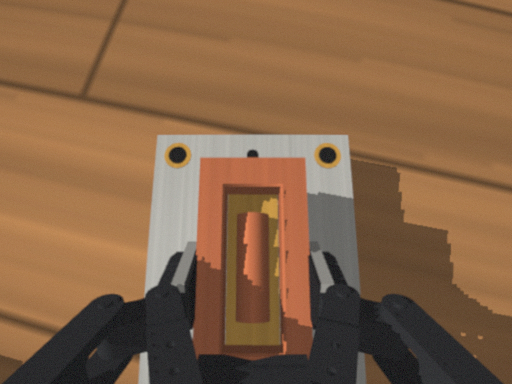

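The scene crop shows the insert level over the plate. The top view is blocked by the arm. The wrist view shows the plate's near corners at (158,134) and (348,134), the screws at (178,155) and (327,155), and the near corners of the insert's face at (200,158) and (306,158).

Run:
```python
from ins import *
c=dict(np.load('wrist3.npz'))
w=onz(c,[(157.5,134.5),(348.5,134.5)],.04);sc=onz(c,[(178,155),(327.5,155)],.04);i=onz(c,[(200.5,157.5),(305.5,157)],.0958);cl=onz(c,[(224,185.5),(282.5,185.5)],.0958)
a=np.radians(12.8);X=np.array([np.cos(a),np.sin(a),0]);Y=np.array([-np.sin(a),np.cos(a),0])
for n,q in(('plate',w),('screw',sc),('ins',i),('hollow',cl)):
    d=q[0]-q[1];m=q.mean(0);print(n,q.round(4).tolist(),'len',np.linalg.norm(d).round(4),'yaw',np.degrees(np.arctan2(-d[0],d[1])).round(2),'along',(m@X).round(4),'across',(m@Y).round(4))
s=observe();p,R=insert(s);b=p+R@back;pl=np.array([.5355,-.1683,0])
print('plate centre est',pl@X,pl@Y,'wrist',w.mean(0)@X+.09,w.mean(0)@Y);print('insert centre est',b@X,b@Y,'wrist',i.mean(0)@X+.05,i.mean(0)@Y)
```

```text
plate [[0.463, -0.2515, 0.04], [0.4342, -0.1242, 0.04]] len 0.1305 yaw -167.28 along 0.3958 across -0.2826
screw [[0.4743, -0.2335, 0.04], [0.4522, -0.1359, 0.04]] len 0.1 yaw -167.27 along 0.4108 across -0.2827
ins [[0.4911, -0.2041, 0.0958], [0.4797, -0.1549, 0.0958]] len 0.0505 yaw -166.98 along 0.4336 across -0.2826
hollow [[0.5022, -0.1896, 0.0958], [0.4961, -0.1629, 0.0958]] len 0.0274 yaw -167.26 along 0.4477 across -0.2825
plate centre est 0.4849058670812727 -0.282756856804851 wrist 0.4858317775348735 -0.28258008036537463
insert centre est 0.4849857238430977 -0.28270239799067454 wrist 0.4835965299309284 -0.28256518687022736
```

>>> {"op": "jog_arm", "data": {
  "plan": [
    [-1.1,0,1.7,0,0,0,0.7],
    [1.7,0,1.1,0,0,0,0.7],
    [1.7,0,1.1,0,0,0,0.7],
    [1.7,0,1.1,0,0,0,0.7],
    [1.7,0,1.1,0,0,0,0.7],
    [1.7,0,1.1,0,0,0,0.7],
    [1.7,0,1.1,0,0,0,0.7],
    [1.7,0,1.1,0,0,0,0.7],
    [0,0,0,0,0,0,0.7]
  ]
}}

```text
t: 11.05
position: [0.6257, -0.147, 0.2043]
orientation: [-0.1, 0.877, 0.052, 0.467]
contact_force: [-0.5, 0.3, -3.6]
gripper_width: 0.0488
```

>>> {"op": "jog_arm", "data": {
  "plan": [
    [1.7,0,1.1,0,0,0,0.7],
    [1.7,0,1.1,0,0,0,0.7],
    [0,0,0,0,0,0,0.7]
  ]
}}

```text
t: 11.35
position: [0.6256, -0.147, 0.2003]
orientation: [-0.1, 0.877, 0.052, 0.467]
contact_force: [-0.3, -0.3, -4.2]
gripper_width: 0.0485
```

Run:
```python
from ins import *
s=observe();p,R=insert(s);print(s['position'],s['contact_force'],s['wrist_torque'],s['gripper_width'],R.round(3),p+R@back)
```

```text
[ 0.62562521 -0.14704742  0.20033606] [-0.27258806 -0.32788276 -4.1522478 ] [ 0.17659068 -0.92582206  0.05459124] 0.048484668649187185 [[ 0.004  0.226  0.974]
 [ 0.001 -0.974  0.226]
 [ 1.     0.    -0.004]] [ 0.5368065  -0.16771772  0.03519379]
```

It's now about 5 mm into the pocket with no contact, so I'll keep lowering.

>>> {"op": "jog_arm", "data": {
  "plan": [
    [1.2,0,0.8,0,0,0,0.7],
    [1.2,0,0.8,0,0,0,0.7],
    [1.2,0,0.8,0,0,0,0.7],
    [1.2,0,0.8,0,0,0,0.7],
    [0,0,0,0,0,0,0.7]
  ]
}}

```text
t: 11.85
position: [0.6256, -0.1471, 0.1946]
orientation: [-0.1, 0.877, 0.052, 0.467]
contact_force: [-0.1, 0.7, -3.6]
gripper_width: 0.0488
```

>>> {"op": "jog_arm", "data": {
  "plan": [
    [0.8,0,0.6,0,0,0,0.7],
    [0.8,0,0.6,0,0,0,0.7],
    [0,0,0,0,0,0,0.7]
  ]
}}

```text
t: 12.15
position: [0.6258, -0.1471, 0.1928]
orientation: [-0.1, 0.877, 0.051, 0.467]
contact_force: [-0.6, -0.1, -3.9]
gripper_width: 0.0491
```

>>> {"op": "jog_arm", "data": {
  "plan": [
    [0.8,0,0.6,0,0,0,0.7],
    [0,0,0,0,0,0,0.7]
  ]
}}

```text
t: 12.35
position: [0.6258, -0.1471, 0.1921]
orientation: [-0.1, 0.877, 0.051, 0.467]
contact_force: [-0.1, 0.7, -2.3]
gripper_width: 0.0487
```

>>> {"op": "jog_arm", "data": {
  "plan": [
    [0.5,0,0.3,0,0,0,0.7],
    [0,0,0,0,0,0,0.7]
  ]
}}

```text
t: 12.55
position: [0.6257, -0.1471, 0.1919]
orientation: [-0.1, 0.877, 0.051, 0.467]
contact_force: [-1.3, -0.1, 2.2]
gripper_width: 0.0486
```

It has touched bottom at the expected height. I'll release it gently and then withdraw along the tool axis.

>>> {"op": "jog_arm", "data": {
  "plan": [
    [0,0,0,0,0,0,0.5],
    [0,0,0,0,0,0,0.4],
    [0,0,0,0,0,0,0.35],
    [0,0,0,0,0,0,0.3],
    [0,0,0,0,0,0,0.25],
    [0,0,0,0,0,0,0.2],
    [0,0,0,0,0,0,0.15],
    [0,0,0,0,0,0,0.15]
  ],
  "force": 20
}}

```text
t: 13.35
position: [0.6258, -0.1471, 0.1913]
orientation: [-0.1, 0.877, 0.051, 0.467]
contact_force: [0.1, -0.0, 0.1]
gripper_width: 0.0728
```

>>> {"op": "jog_arm", "data": {
  "plan": [
    [-4,0,0,0,0,0,0.15],
    [-8,0,0,0,0,0,0.15],
    [-15,0,0,0,0,0,0.15],
    [-20,0,0,0,0,0,0.15],
    [-20,0,0,0,0,0,0.15],
    [-20,0,0,0,0,0,0.15],
    [-20,0,0,0,0,0,0.15],
    [0,0,0,0,0,0,0.15]
  ]
}}

```text
t: 14.15
position: [0.6851, -0.133, 0.2823]
orientation: [-0.1, 0.876, 0.051, 0.468]
contact_force: [0.5, 0.5, -0.6]
gripper_width: 0.0724
```

Run:
```python
from ins import *
from station import vision
s=observe();print(s['t'],s['position'],s['contact_force'],s['gripper_width'])
c=vision.camera('wrist');np.savez('wrist5.npz',**c);a=cv2.resize(c['image'][:,:,::-1],(400,300))
c=vision.camera('scene');np.savez('scene5.npz',**c);uv=proj(c,[[.535,-.168,.05]])[0];x,y=uv.astype(int);print(x-48,y-36)
b=cv2.resize(c['image'][y-36:y+36,x-48:x+48,::-1],(400,300),interpolation=3)
cv2.imwrite('pics/e5.png',np.hstack([a,b]))
```

```text
14.15 [ 0.68506404 -0.13303722  0.28233255] [ 0.4928352   0.49599108 -0.64235067] 0.07243283403574463
176 121
```

View pics/e5.png

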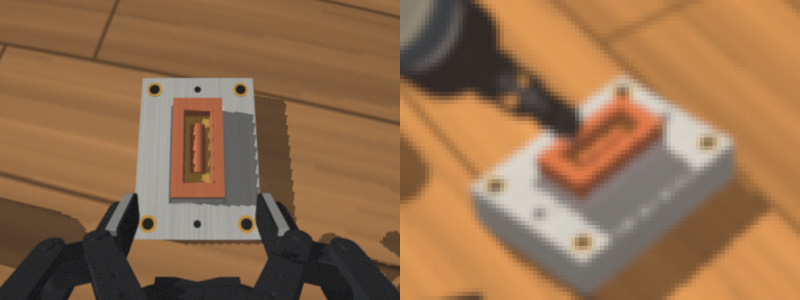

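Both views show the insert seated in the pocket with its copper face up. In the wrist half its face spans (174,98)–(225,198), with the four screws around it. One numeric check before I hand in.

Run:
```python
from ins import *
c=dict(np.load('wrist5.npz'));k=1.28
S=onz(c,np.array([(154.5,89.5),(240.5,89.5),(247,224),(148,224)])*k,.04);I=np.array([(173.5,98),(221.5,97.5),(225.5,197.5),(170,197)])*k
a=np.radians(12.8);X=np.array([np.cos(a),np.sin(a),0]);Y=np.array([-np.sin(a),np.cos(a),0]);m=S.mean(0);print('plate',m)
for z in(.07,.074):
    i=onz(c,I,z);d=i.mean(0)-m;print(z,'off along/across mm',(d@X*1e3).round(1),(d@Y*1e3).round(1),'sides',[np.linalg.norm(i[j]-i[j-1]).round(4) for j in range(4)],'yaw',[np.degrees(np.arctan2(v[1],v[0])).round(1) for v in(i[3]-i[0],i[2]-i[1],S[3]-S[0],S[2]-S[1])])
```

```text
plate [ 0.5366183  -0.16804836  0.04      ]
0.07 off along/across mm 0.2 0.2 sides [np.float64(0.0994), np.float64(0.049), np.float64(0.1003), np.float64(0.051)] yaw [np.float64(12.4), np.float64(13.5), np.float64(12.8), np.float64(12.8)]
0.074 off along/across mm 1.3 0.2 sides [np.float64(0.0977), np.float64(0.0482), np.float64(0.0986), np.float64(0.0501)] yaw [np.float64(12.4), np.float64(13.5), np.float64(12.8), np.float64(12.8)]
```

The offset is about 0.2 mm and the sides measure 100 x 50 mm at z = 70 mm, so the insert is fully home. Handing in.

```bash
python3 -c "
from station import finish_job
print(finish_job())"
```

```text
the job is handed in; nothing more can be done
None
```

The mould insert is in the plate's pocket, copper face up. I handed the job in at about 14 s of the 40 s allowed; `finish_job` gives no verdict.

**What I did:** I picked the largest of the three look-alike blocks and gripped it by its 50 mm sides, with the tool pitched 34° down. I turned it 90° in the air and moved it 2 mm along the pocket after a close wrist-camera check. It then went down in small steps until it touched the floor, and I released it and backed the gripper away.

**Last checks:**
- **Position:** the insert is about 0.2 mm off the pocket centre in both directions. Its yaw is 12.4–13.5°, against the plate's 12.8°.
- **Height:** at the fully home height (top at 70 mm), the face measures about 100 x 50 mm, the correct size. Contact came at the expected floor height with only a few newtons.
- **Gripper:** nothing was in contact after I backed away; the force reading was near zero.

**Problems and gaps:**
- My first approach, pitched 15° down, ran joint 3 into its limit, so I switched to a steeper pitch.
- An automatic refinement of the plate's screw positions disagreed by about 5 mm because it picked up the wood colour. I dropped it; the other plate measurements agreed to about 2 mm.
- I didn't measure the pot, can, hammer and wooden block again afterwards, but the arm's path stayed clear of them.

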